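# Hold the matching vibration probe on the shaker's measuring pad

## Robot

A 6-joint arm with a two-finger parallel gripper is mounted at the origin on the work surface. World frame = base frame: x ahead of the robot, y to its left, z up, the work surface at z = 0. Lengths are in m, angles in degrees, forces in N, time in s.
With the tool pointing down it reaches from about 0.4 to 0.825 m from the base axis. Payload 7 kg.
Tool frame: the origin (TCP) lies midway between the tips of the shut fingers; the grasp point (between the pads) lies r.pinch_z behind it (r.pinch_z is the distance from the TCP to the grasp point, in m); z points along the fingers, y is the line along which they close (so a half turn about z gives the same grasp; the last joint's range is limited). The gripper opens to 88 mm and grips with 3 to 60 N. Pads are 19 mm wide; open, the fingers measure 130 mm over their backs; the gripper's body (78 mm by 193 mm) begins 47 mm behind the grasp point.
Start: joints at [83.772, 20.546, 0.682, 0, -70.136, -16.507], TCP at [0.261, 0.623, 0.227] pointing down, gripper open.
Joint ranges: [-176.03, 176.03], [-82.01, 121.73], [-58.28, 71.71], [-173.87, 95.51], [-174.79, -0.11], [-173.66, 173.66]. Speed limits (degrees/s): [136.94, 136.94, 172.46, 180, 180, 180].

## Interface

Orientations are given as [roll, pitch, yaw] about the fixed x, y, z axes, in that order (R = Rz(yaw) Ry(pitch) Rx(roll)).
In Python, from plant import r, optics, job gives the robot as it stands.
- The arm moves only by the shell command python3 -m crank 'ROWS' [FORCE]. ROWS is JSON, a list of rows, each an object with "xyz": the shift along the tool's x, y, z in units of 30 mm (1.0 is 30 mm), a list of three; "delta_rot": the turn, a rotation vector about the tool's x, y, z in degrees, a list of three; "claw": the closure, from 0 (fully open) to 1 (shut). A call has 1 to 20 rows; each row is the pose to reach, as a shift and turn from the pose commanded when the call began, along the tool's axes at that moment; what a row does not reach only later rows make up. A row lasts 1/8 s, in which the tool goes at most 62.5 mm and 10.7 degrees, less where a joint would pass 70% of its speed; a pose out of reach is approached as far as the arm can. A call with a gripper value outside its range is refused whole. The fingers move at their own pace and stop on an object; FORCE is the grip in N (left out, the last holds). Time passes only in rows, so rows that repeat a pose let the fingers close. It gives the time, the measured TCP pose, the force, the opening and the grip force at its end, in the units of the state.
- r.get_state(): the state, without advancing time (a new reading comes with each control period).
- optics.capture(name): name is "side" or "top"; returns a dict with "img" (400x640x3 uint8, blue, green, red), "fovy" (degrees; the focal length in pixels is half the picture's height over the tangent of half this angle, whatever the lens; pixels are square), "cx", "cy" (the principal point, pixels), "dist" ([k1, k2, p1, p2, k3] as OpenCV has them; the pictures are not rectified), "eye" and "rotation" of the camera in the world. Camera axes: x right, y up, looking along -z (the intrinsics and any distortion apply to the point x, -y, -z); pixel columns grow to the right and rows downward; lengths in m; the calibration is good to about 2 mm. A picture is of the moment at which its call begins. There is no depth.
- job.close_job(): hands the job in; it is judged then, once.
The state is a dict: "time_s": time; "joints": joint angles; "qd": joint speeds; "joint_torque": joint torques, N m; "tcp_pos": TCP position; "eef_rot": TCP orientation; "contact_force": force on the tool from outside, world axes, zero at the start; "moment": the same for the moment, N m; "gripper_width": finger opening in m; "gripper_force": force on a finger pad.
Only numpy, scipy, OpenCV 4.12 (cv2) and the standard library are available. Lean on these libraries where they do the work, as an engineer would, in place of code of your own. Each camera call takes 0.05 s, during which the arm holds its last target. There are 200 camera calls.

## Task

Take from the rack the one vibration probe whose round nose is the same diameter as the inside of the ring marked on the shaker's sprung measuring pad, leaving the other two hanging. Set its foot centred in the ring, with the probe square to the sloping pad, and press gently until the pad has sunk about half of its 8 mm travel (about 4 N), never hitting it hard. Finish while holding the probe there, still and with that light push, as if taking a reading; do not put it down, do not touch the shaker with anything but the probe, and leave the bottle, jar and mouse alone.

Things in the scene. Friction and masses are not known exactly. Their poses are not given: they have to be found in the camera images.
- probe_a_center (a point): handheld probe, 111 mm, about 120 g, hanging nose-down in the rack. From below: steel nose, diameter 10 mm, 50 mm long, flat foot; flange 38 mm across, 5 mm thick, resting on the rack; square black barrel 28 x 28 x 50 mm (the grip); steel top disc, also 10 mm across, 6 mm thick. Point: barrel's centre, 80 mm above the foot. z: foot to top; x, y square to the flats, parallel to the rack's x, y at the start
- probe_b_center (a point): handheld probe, 111 mm, about 120 g, hanging nose-down in the rack. From below: steel nose, diameter 18 mm, 50 mm long, flat foot; flange 38 mm across, 5 mm thick, resting on the rack; square black barrel 28 x 28 x 50 mm (the grip); steel top disc, also 18 mm across, 6 mm thick. Point: barrel's centre, 80 mm above the foot. z: foot to top; x, y square to the flats, parallel to the rack's x, y at the start
- probe_c_center (a point): handheld probe, 111 mm, about 120 g, hanging nose-down in the rack. From below: steel nose, diameter 26 mm, 50 mm long, flat foot; flange 38 mm across, 5 mm thick, resting on the rack; square black barrel 28 x 28 x 50 mm (the grip); steel top disc, also 26 mm across, 6 mm thick. Point: barrel's centre, 80 mm above the foot. z: foot to top; x, y square to the flats, parallel to the rack's x, y at the start
- probe_b_tip (a point): centre of the flat contact foot of the 18 mm probe, 80 mm below its barrel's centre; axes as for the probe
- rack: fixed low aluminium rack, 66 mm (x) by 226 mm (y), 62 mm high: a top plate on two end walls, open at front and back, three 29 mm holes 70 mm apart in a row along y; the probes hang in them by their flanges, in any order. Origin: centre of its underside
- pad_mark (a point): centre of the face of the measuring pad, an aluminium disc 40 mm across on the shaker's sloping console; a thin dark ring, 18 mm inside, 22 mm outside diameter, is marked round it. z points out of the face, square to it, 20 degrees from vertical, leaning to the shaker's front; y runs level. The pad is sprung and sinks along -z; this point moves with it
- pad (a joint): how far the pad is pressed in along its own axis: 0 free, 0.008 m fully in (hard stop); the spring pushes back with about 1 N for each mm, nearly nothing at 0
- shaker: fixed blue laboratory shaker, 245 mm deep (x), 250 mm wide (y); sloping console at its front (-x) with the pad in the middle (face 88 mm up), a knob 16 mm high 85 mm to its -y side, a low switch 90 mm to its +y side; behind, a platform 124 mm high with tubes up to 196 mm high. Origin: centre of its underside
- reagent: bystander: closed white plastic bottle, 60 mm across, 150 mm high, loose; origin at the centre of its underside
- jar: bystander: closed glass jar, 64 mm across, 80 mm high, loose; origin at the centre of its underside
- mouse: bystander: black computer mouse, 100 x 58 x 30 mm, loose; origin at the centre of its underside

How it is judged (in metres and radians):
On the way:
1. the 18 mm probe is lifted clear of the rack in the fingers (height (world z) of probe_b_center above 0.15 m and contact force between the fingers and probe_b above 2 N and contact force between probe_b and rack below 0.1 N and value of joint pad below 0.0015 m), for 0.2 s.
At the end, for the whole second after the job is handed in: the 18 mm probe, held still in the fingers, has its foot within 5 mm of the ring's centre, its axis within 8 degrees of square to the pad, and presses it 2 to 6 mm in (1 to 9 N); nothing else touches the shaker; the other probes (20 mm) and bystanders (30 mm) are where they were (distance between probe_b_tip and pad_mark below 0.005 m and angle between the z axis of probe_b_tip and the z axis of pad_mark, either way round below 0.14 rad and value of joint pad between 0.002 and 0.006 m and contact force between probe_b and pad between 1 and 9 N and contact force between the fingers and probe_b above 2 N and contact force between each of the arm, the fingers and shaker below 0.5 N and contact force between probe_b and rack below 0.1 N and linear speed of probe_b below 0.02 m/s and distance of each of probe_a_center, probe_c_center from where it was at the start of the episode below 0.02 m and distance of each of reagent, jar, mouse from where it was at the start of the episode below 0.03 m); the arm keeps its last pose, push and grip.
It fails at once if the pad is hit or pressed hard by the probe (over 20 N) (contact force between probe_b and pad above 20 N).
It fails at once if the arm or fingers push on the shaker (contact force between any of the fingers, the arm and shaker above 3 N).
It fails at once if a wrong probe is taken from the rack or pressed on the pad (distance of any of probe_a_center, probe_c_center from where it was at the start of the episode above 0.03 m or contact force between any of probe_a, probe_c and pad above 0.5 N).
It fails at once if a bystander is moved (distance of any of reagent, jar, mouse from where it was at the start of the episode above 0.03 m).
It also fails if it takes over 38 s, if anything falls off the work surface, if the arm or the gripper's body presses on something with over 40 N, if the wrist force passes 120 N, or if a joint passes its speed limit or range.

## Working session

There is one attempt and no reset: what is moved stays moved. The work goes in short steps, Python scripts to look and compute and a shell command to move; the robot and the scene stay as the last step left them, time stands still between calls to the robot, and variables do not carry over. Pictures are saved under pics/ and viewed, at most 10 in all, crops included, and the job is handed in when it is done.

```bash
mkdir -p pics; python3 - <<'E'
from plant import r, optics
import cv2
for n in("side","top"):
    c=optics.capture(n); cv2.imwrite(f"pics/{n}0.png",c["img"])
    print(n,{k:v for k,v in c.items() if k!="img"})
print(r.get_state(), r.pinch_z)
E
```

```text
side {'fovy': 50.40716428472053, 'cx': 314.253873789161, 'cy': 199.8460894235143, 'dist': array([-0.0968153,  0.       ,  0.       ,  0.       ,  0.       ]), 'eye': array([ 0.50446214, -0.79937752,  0.79922192]), 'rotation': array([44.75738636,  0.81776909, -4.53707702])}
top {'fovy': 43.26406810452729, 'cx': 323.24877809828905, 'cy': 194.69181701779056, 'dist': array([-0.09816666,  0.        ,  0.        ,  0.        ,  0.        ]), 'eye': array([ 0.36680347, -0.04929459,  1.33991432]), 'rotation': array([  9.27184251,  -0.08906845, -88.55270364])}
{'time_s': 0.1, 'joints': array([ 8.37707619e+01,  2.05879933e+01,  6.39877497e-01, -1.66183137e-02,
       -7.01335418e+01, -1.65071841e+01]), 'qd': array([ 0.048247  , -0.06424883,  0.18279629, -0.02710423, -0.06249985,
       -0.05368838]), 'joint_torque': array([-2.84429865e-03, -5.84163630e+01,  2.93752921e+01,  7.01549962e+00,
        1.01675437e-02, -4.92768561e-05]), 'tcp_pos': array([0.26074466, 0.62215793, 0.22571889]), 'eef_rot': array([ 1.79917269e+02, -8.22461884e-03, -2.27420747e+01]), 'contact_force': array([-0.0576042 ,  0.44596968,  1.34550731]), 'moment': array([ 0.03613126,  0.01348077, -0.01800918]), 'gripper_force': 0.0, 'gripper_width': 0.08771412649651754} 0.0188
```

View pics/side0.png

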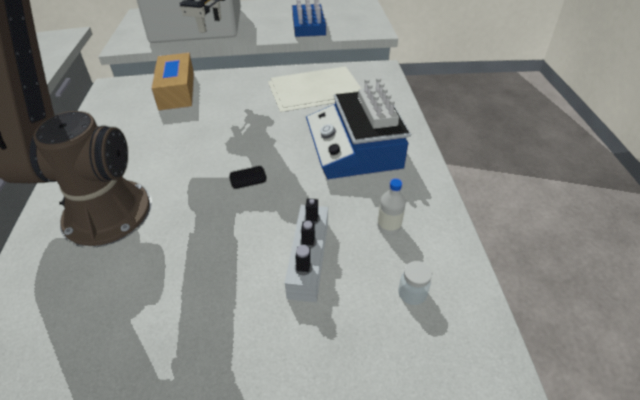

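View pics/top0.png

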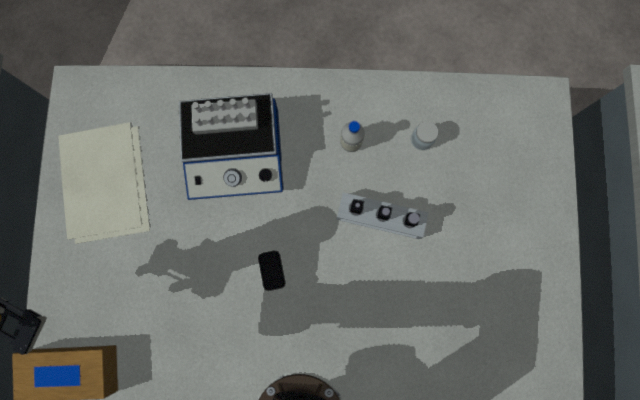

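The overview shows the rack with three probes (top picture, px (357,206), (385,212), (412,219)), the pad ring at (233,177), and the mouse, bottle and jar around them. I'll enlarge the parts that matter.

```bash
cat > h.py <<'E'
import numpy as np, cv2
from scipy.spatial.transform import Rotation as R
def ray(c,uv):
    f=200/np.tan(np.radians(c["fovy"]/2)); K=np.array([[f,0,c["cx"]],[0,f,c["cy"]],[0,0,1]])
    p=cv2.undistortPoints(np.array(uv,float).reshape(-1,1,2),K,c["dist"])[:,0]
    d=np.c_[p[:,0],-p[:,1],-np.ones(len(p))]
    return R.from_euler("xyz",c["rotation"],degrees=True).apply(d)
def onplane(c,uv,z):
    d=ray(c,uv); return c["eye"]+d*((z-c["eye"][2])/d[:,2])[:,None]
def tri(c1,u1,c2,u2):
    A=np.zeros((3,3));b=np.zeros(3)
    for c,u in((c1,u1),(c2,u2)):
        d=ray(c,u)[0];d/=np.linalg.norm(d);P=np.eye(3)-np.outer(d,d);A+=P;b+=P@c["eye"]
    return np.linalg.solve(A,b)
def proj(c,P):
    q=R.from_euler("xyz",c["rotation"],degrees=True).inv().apply(np.atleast_2d(P)-c["eye"])*[1,-1,-1]
    f=200/np.tan(np.radians(c["fovy"]/2)); K=np.array([[f,0,c["cx"]],[0,f,c["cy"]],[0,0,1]])
    return cv2.projectPoints(q,np.zeros(3),np.zeros(3),K,c["dist"])[0][:,0]
E
python3 - <<'E'
import cv2,numpy as np
t=cv2.imread("pics/top0.png");s=cv2.imread("pics/side0.png")
z=lambda i,x,y,w,h,k:cv2.resize(i[y:y+h,x:x+w],None,fx=k,fy=k,interpolation=cv2.INTER_CUBIC)
a=np.zeros((600,800,3),np.uint8)
a[:300,:500]=z(t,335,185,100,60,5)      # top rack
a[:300,500:]=z(t,208,150,60,60,5)       # top pad
a[300:,:250]=z(s,280,190,50,60,5)       # side rack upper
a[300:,250:500]=z(s,280,245,50,60,5)
a[300:,500:]=z(s,305,100,60,60,5)
cv2.imwrite("pics/crop0.png",a)
E
```

```text
(no output)
```

View pics/crop0.png

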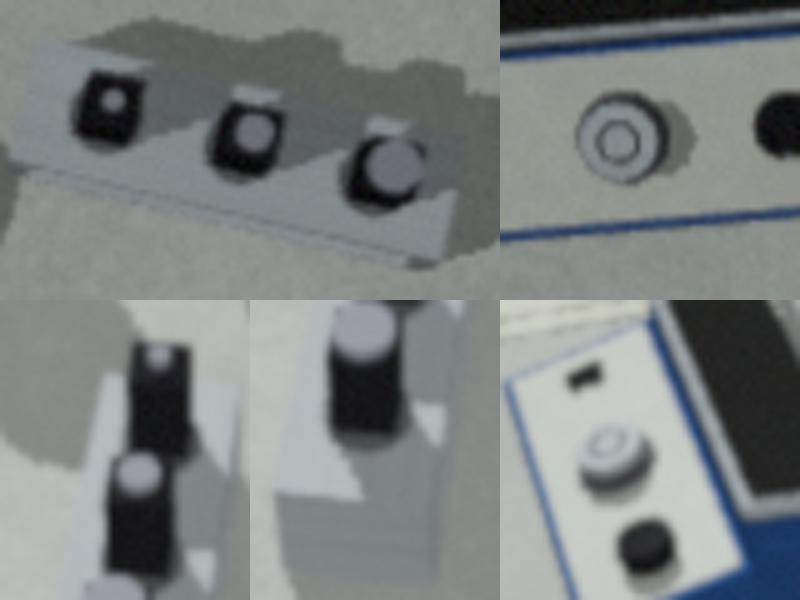

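Left/middle/right discs are small/medium/large, so the 18 mm probe is the middle one; the ring is at about (231,178) top and (326,128) side.

```bash
python3 - <<'E'
from plant import optics
from h import *
t=optics.capture("top");s=optics.capture("side")
def blob(c,seed,rad,thr):  # weighted centroid of disc brighter than barrel
    g=cv2.cvtColor(c["img"],cv2.COLOR_BGR2GRAY).astype(np.uint8)
    m=((g>thr)*255).astype(np.uint8); w=np.zeros_like(m); cv2.circle(w,(round(seed[0]),round(seed[1])),rad,255,-1)
    b=c["img"].astype(int); pur=(b[...,2]-b[...,1])  # disc is purplish
    M=cv2.moments(m&w&((pur>2)*255).astype(np.uint8),True)
    return np.array([M["m10"]/max(M["m00"],1),M["m01"]/max(M["m00"],1)]),M["m00"]
for n,ut,us in(("L",(357.4,204.6),(311.4,200.8)),("M",(385.8,211.2),(307.4,224.2)),("R",(413.6,217.8),(302.6,250.6))):
    bt,at=blob(t,ut,6,60);bs,as_=blob(s,us,8,60)
    print(n,bt,at,bs,as_,"tri",tri(t,ut,s,us).round(4),"blobtri",tri(t,bt,s,bs).round(4),"plane",onplane(t,[ut],.123)[0].round(4),onplane(s,[us],.123)[0].round(4))
print("pad",tri(t,(231,178),s,(326.2,128.2)).round(4),onplane(t,[(231,178)],.088)[0].round(4),onplane(s,[(326.2,128.2)],.088)[0].round(4))
# shaker yaw: platform dark top and blue outline
hsv=cv2.cvtColor(t["img"],cv2.COLOR_BGR2HSV)
m=cv2.inRange(hsv,(100,120,30),(130,255,255)); m[:,320:]=0; m[250:]=0
for (x0,x1,y0,y1,z) in((195,270,185,205,.06),(195,270,150,166,.11)):
    pts=[]
    for x in range(x0,x1):
        w=m[y0:y1,x].astype(float)
        if w.sum(): pts.append((x,y0+(w*np.arange(y1-y0)).sum()/w.sum()))
    P=onplane(t,pts,z)[:,:2]; vx,vy,a,b=cv2.fitLine(P.astype(np.float32),cv2.DIST_HUBER,0,.01,.01).ravel()
    print("yaw of y-axis line",np.degrees(np.arctan2(vy,vx)),a,b)
g=cv2.cvtColor(t["img"],cv2.COLOR_BGR2GRAY)
d=((g<45)*255).astype(np.uint8); d[:,300:]=0;d[:90]=0;d[165:]=0;d[:,:170]=0
c=max(cv2.findContours(d,0,1)[0],key=cv2.contourArea);P=onplane(t,cv2.convexHull(c)[:,0],.124)[:,:2].astype(np.float32);print("plat",cv2.minAreaRect(P))
E
```

```text
L [0. 0.] 0.0 [0. 0.] 0.0 tri [ 0.5424 -0.1303  0.1209] blobtri [ 0.324  -0.0673  0.879 ] plane [ 0.5431 -0.13    0.123 ] [ 0.5413 -0.1325  0.123 ]
M [0. 0.] 0.0 [0. 0.] 0.0 tri [ 0.5283 -0.1998  0.1214] blobtri [ 0.324  -0.0673  0.879 ] plane [ 0.5286 -0.1995  0.123 ] [ 0.5276 -0.2013  0.123 ]
R [0. 0.] 0.0 [0. 0.] 0.0 tri [ 0.5139 -0.2683  0.1197] blobtri [ 0.324  -0.0673  0.879 ] plane [ 0.5141 -0.2676  0.123 ] [ 0.5132 -0.271   0.123 ]
pad [0.6076 0.1892 0.0865] [0.6081 0.189  0.088 ] [0.6065 0.1868 0.088 ]
yaw of y-axis line -83.632965 0.5690565 0.18901804
yaw of y-axis line -83.75482 0.65376145 0.18516368
plat ((0.7341289520263672, 0.20201829075813293), (0.14729119837284088, 0.22797004878520966), 6.217976093292236)
```

```bash
cat >> h.py <<'E'
def delta(st,pos,Rt):
    R0=R.from_euler("xyz",st["eef_rot"],degrees=True)
    return (R0.inv().apply(np.array(pos)-st["tcp_pos"])/.03).round(3),(R0.inv()*Rt).as_rotvec(degrees=True).round(2)
E
python3 - <<'E'
from plant import r,optics
from h import *
t=optics.capture("top")
print(onplane(t,[(351,128),(425,133),(271,271)],.1).round(3))
print(delta(r.get_state(),[.5282,-.2,.19],R.from_euler("xyz",[180,0,-101.6],degrees=True)))
E
```

```text
[[ 0.743 -0.113  0.1  ]
 [ 0.736 -0.302  0.1  ]
 [ 0.377  0.077  0.1  ]]
(array([18.816, 21.834,  1.223]), array([ 4.000e-02, -4.000e-02,  7.886e+01]))
```

```bash
python3 -m crank '[{"xyz":[0.6,0.7,0],"delta_rot":[0,0,3],"claw":0},{"xyz":[1.7,2.0,0],"delta_rot":[0,0,7],"claw":0},{"xyz":[3,3.4,0],"delta_rot":[0,0,12],"claw":0},{"xyz":[4.2,4.8,0],"delta_rot":[0,0,18],"claw":0},{"xyz":[5.4,6.2,0],"delta_rot":[0,0,24],"claw":0},{"xyz":[6.6,7.6,0],"delta_rot":[0,0,30],"claw":0},{"xyz":[7.8,9.0,0],"delta_rot":[0,0,36],"claw":0},{"xyz":[9,10.4,0],"delta_rot":[0,0,42],"claw":0},{"xyz":[10.2,11.8,0],"delta_rot":[0,0,48],"claw":0},{"xyz":[11.4,13.2,0],"delta_rot":[0,0,54],"claw":0},{"xyz":[12.6,14.6,0],"delta_rot":[0,0,60],"claw":0},{"xyz":[13.8,16,0.2],"delta_rot":[0,0,65],"claw":0},{"xyz":[15,17.4,0.4],"delta_rot":[0,0,70],"claw":0},{"xyz":[16.2,18.8,0.6],"delta_rot":[0,0,74],"claw":0},{"xyz":[17.3,20.1,0.8],"delta_rot":[0,0,77],"claw":0},{"xyz":[18.2,21.1,1],"delta_rot":[0,0,78.5],"claw":0},{"xyz":[18.7,21.7,1.2],"delta_rot":[0,0,78.9],"claw":0},{"xyz":[18.82,21.83,1.22],"delta_rot":[0,0,78.9],"claw":0},{"xyz":[18.82,21.83,1.22],"delta_rot":[0,0,78.9],"claw":0}]'
python3 - <<'E'
from plant import r,optics
from h import *
print(delta(r.get_state(),[.5282,-.2,.0735],R.from_euler("xyz",[180,0,-101.6],degrees=True)))
a=[cv2.resize(optics.capture(n)["img"][y:y+200,x:x+200],(400,400),interpolation=2) for n,x,y in(("top",285,115),("side",215,110))]
cv2.imwrite("pics/pre.png",np.hstack(a))
E
```

```text
time_s: 2.62
tcp_pos: [0.5284, -0.1996, 0.1899]
eef_rot: [180.0, 0.0, -101.7]
contact_force: [0.4, 0.3, 0.7]
gripper_width: 0.0874
gripper_force: 0.0
(array([1.40e-02, 2.00e-03, 3.88e+00]), array([ 0.02,  0.  , -0.06]))
```

View pics/pre.png

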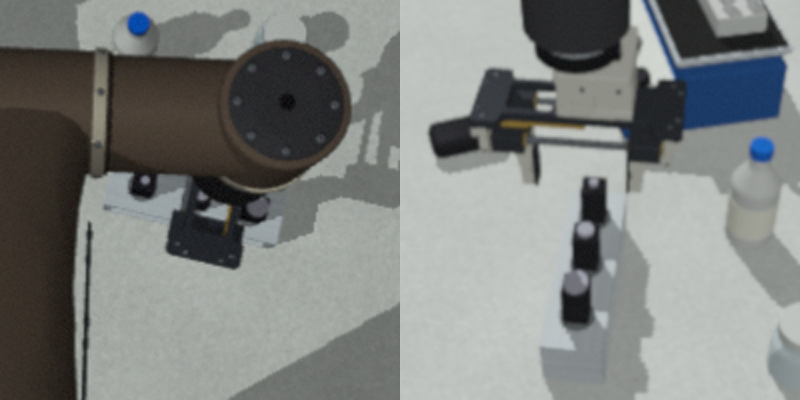

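The gripper is above the middle probe, with its fingers in front of and behind the row (side crop, fingers at x≈530 and 635 and probe at x≈585). Descend and close.

```bash
python3 -m crank '[{"xyz":[0,0,0.5],"delta_rot":[0,0,0],"claw":0},{"xyz":[0,0,1.2],"delta_rot":[0,0,0],"claw":0},{"xyz":[0,0,2],"delta_rot":[0,0,0],"claw":0},{"xyz":[0,0,2.8],"delta_rot":[0,0,0],"claw":0},{"xyz":[0,0,3.4],"delta_rot":[0,0,0],"claw":0},{"xyz":[0,0,3.8],"delta_rot":[0,0,0],"claw":0},{"xyz":[0,0,3.88],"delta_rot":[0,0,0],"claw":0},{"xyz":[0,0,3.88],"delta_rot":[0,0,0],"claw":0.3},{"xyz":[0,0,3.88],"delta_rot":[0,0,0],"claw":0.5},{"xyz":[0,0,3.88],"delta_rot":[0,0,0],"claw":0.6},{"xyz":[0,0,3.88],"delta_rot":[0,0,0],"claw":0.7},{"xyz":[0,0,3.88],"delta_rot":[0,0,0],"claw":0.8},{"xyz":[0,0,3.88],"delta_rot":[0,0,0],"claw":1},{"xyz":[0,0,3.88],"delta_rot":[0,0,0],"claw":1},{"xyz":[0,0,3.88],"delta_rot":[0,0,0],"claw":1},{"xyz":[0,0,3.88],"delta_rot":[0,0,0],"claw":1}]' 30
```

```text
time_s: 4.72
tcp_pos: [0.5285, -0.1997, 0.0735]
eef_rot: [180.0, -0.0, -101.6]
contact_force: [-0.1, -0.5, -0.3]
gripper_width: 0.0281
gripper_force: 30.0
```

```bash
python3 -m crank '[{"xyz":[0,0,-0.3],"delta_rot":[0,0,0],"claw":1},{"xyz":[0,0,-0.9],"delta_rot":[0,0,0],"claw":1},{"xyz":[0,0,-1.6],"delta_rot":[0,0,0],"claw":1},{"xyz":[0,0,-2.4],"delta_rot":[0,0,0],"claw":1},{"xyz":[0,0,-3.2],"delta_rot":[0,0,0],"claw":1},{"xyz":[0,0,-4],"delta_rot":[0,0,0],"claw":1},{"xyz":[0,0,-4.4],"delta_rot":[0,0,0],"claw":1},{"xyz":[0,0,-4.5],"delta_rot":[0,0,0],"claw":1},{"xyz":[0,0,-4.5],"delta_rot":[0,0,0],"claw":1}]'
cat >> h.py <<'E'
def padpose(pad,h,yaw=6.3,tilt=20):
    Rp=R.from_euler("z",yaw,degrees=True)*R.from_euler("y",-tilt,degrees=True)
    M=Rp.as_matrix(); px,py,n=M.T
    return np.array(pad)+n*(h+.0612), R.from_matrix(np.c_[-py,-px,-n])
E
python3 - <<'E'
from plant import r,optics
from h import *
st=r.get_state(); p,Rt=padpose([.6075,.1885,.0872],.05); print(p,delta(st,p,Rt))
a=[cv2.resize(optics.capture(n)["img"][y:y+200,x:x+200],(400,400),interpolation=2) for n,x,y in(("top",285,115),("side",215,110))]
cv2.imwrite("pics/lift.png",np.hstack(a))
E
```

```text
time_s: 5.85
tcp_pos: [0.5281, -0.1996, 0.208]
eef_rot: [180.0, 0.0, -101.6]
contact_force: [0.1, 0.4, -1.2]
gripper_width: 0.0279
gripper_force: 30.0
[0.56969704 0.18432651 0.19169382] (array([-12.813,   1.226,   0.545]), array([ 19.88,  -3.12, -17.77]))
```

View pics/lift.png

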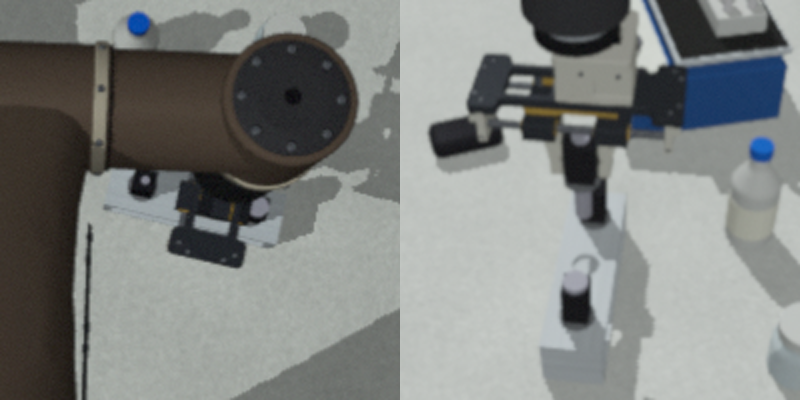

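The 18 mm probe is held upright in the fingers, its hole is empty at (585,265), and the other two are still hanging. Now I carry it to a hover over the pad.

```bash
python3 -m crank '[{"xyz":[-0.4,0,0],"delta_rot":[0,0,0],"claw":1},{"xyz":[-1.2,0.1,0],"delta_rot":[1,0,-1],"claw":1},{"xyz":[-2.3,0.2,0],"delta_rot":[3,-0.4,-2.6],"claw":1},{"xyz":[-3.5,0.3,0],"delta_rot":[5,-0.8,-4.5],"claw":1},{"xyz":[-4.7,0.4,0],"delta_rot":[7,-1.1,-6.3],"claw":1},{"xyz":[-5.9,0.6,0],"delta_rot":[9,-1.4,-8],"claw":1},{"xyz":[-7.1,0.7,0],"delta_rot":[11,-1.7,-9.8],"claw":1},{"xyz":[-8.3,0.8,0],"delta_rot":[13,-2,-11.6],"claw":1},{"xyz":[-9.5,0.9,0],"delta_rot":[15,-2.4,-13.4],"claw":1},{"xyz":[-10.7,1,0.1],"delta_rot":[17,-2.7,-15.2],"claw":1},{"xyz":[-11.8,1.1,0.3],"delta_rot":[18.5,-2.9,-16.6],"claw":1},{"xyz":[-12.5,1.2,0.45],"delta_rot":[19.5,-3.05,-17.4],"claw":1},{"xyz":[-12.81,1.23,0.54],"delta_rot":[19.9,-3.1,-17.8],"claw":1},{"xyz":[-12.81,1.23,0.54],"delta_rot":[19.9,-3.1,-17.8],"claw":1},{"xyz":[-12.81,1.23,0.54],"delta_rot":[19.9,-3.1,-17.8],"claw":1}]'
python3 - <<'E'
from plant import r,optics
from h import *
st=r.get_state(); p,Rt=padpose([.6075,.1885,.0872],.05); print(p,st["contact_force"],delta(st,p,Rt))
t=optics.capture("top");s=optics.capture("side")
T=R.from_euler("xyz",st["eef_rot"],degrees=True); foot=st["tcp_pos"]+T.apply([0,0,.0612]); print("foot",foot,proj(s,foot),proj(t,foot))
cv2.imwrite("pics/hov.png",np.hstack([cv2.resize(t["img"][120:220,180:280],(400,400),interpolation=2),cv2.resize(s["img"][60:160,280:380],(400,400),interpolation=2)]))
E
```

```text
time_s: 7.82
tcp_pos: [0.5699, 0.1838, 0.1925]
eef_rot: [-160.0, -0.0, -83.7]
contact_force: [0.1, 1.1, -1.6]
gripper_width: 0.0276
gripper_force: 30.0
[0.56969704 0.18432651 0.19169382] [ 0.05558538  1.09134612 -1.57006198] (array([-0.02 ,  0.012,  0.023]), array([-0.04, -0.04,  0.01]))
foot [0.59070814 0.18601568 0.13498205] [[320.59818131 114.7521157 ]] [[228.36886723 181.28908657]]
```

View pics/hov.png

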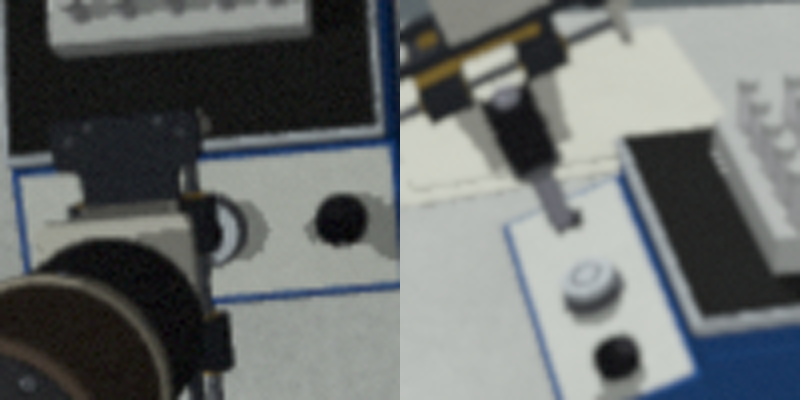

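The side crop shows the foot at about (321,116) px, close to its predicted place, and the ring centre at about (326.7,128). The nose is in line with the fingers. I'll go down to about 10 mm and compare again.

```bash
python3 -m crank '[{"xyz":[0,0,0.3],"delta_rot":[0,0,0],"claw":1},{"xyz":[0,0,0.7],"delta_rot":[0,0,0],"claw":1},{"xyz":[0,0,1.1],"delta_rot":[0,0,0],"claw":1},{"xyz":[0,0,1.3],"delta_rot":[0,0,0],"claw":1},{"xyz":[0,0,1.36],"delta_rot":[0,0,0],"claw":1},{"xyz":[0,0,1.36],"delta_rot":[0,0,0],"claw":1}]'
python3 - <<'E'
from plant import r,optics
from h import *
st=r.get_state(); p,Rt=padpose([.6075,.1885,.0872],.0); print(st["contact_force"],delta(st,p,Rt))
s=optics.capture("side")
T=R.from_euler("xyz",st["eef_rot"],degrees=True)
f=lambda h:st["tcp_pos"]+T.apply([0,0,h])
a=np.linspace(0,2*np.pi,9)[:-1]
print("foot",f(.0612),proj(s,f(.0612)),"flange btm",proj(s,f(.0112)),"pad",proj(s,[.6075,.1885,.0872]))
im=cv2.resize(s["img"][85:145,290:370],(800,600),interpolation=2)
cv2.imwrite("pics/near.png",im)
E
```

```text
time_s: 8.68
tcp_pos: [0.5838, 0.1857, 0.154]
eef_rot: [-159.9, -0.1, -83.7]
contact_force: [0.2, -0.3, 0.3]
gripper_width: 0.0282
gripper_force: 30.0
[ 0.15537989 -0.27161741  0.29572822] (array([-0.007,  0.016,  0.324]), array([-0.05, -0.04,  0.06]))
foot [0.60471411 0.18794797 0.0965077 ] [[325.52844609 125.53468467]] flange btm [[319.4798799  112.19844403]] pad [[326.47220386 128.06346862]]
```

View pics/near.png

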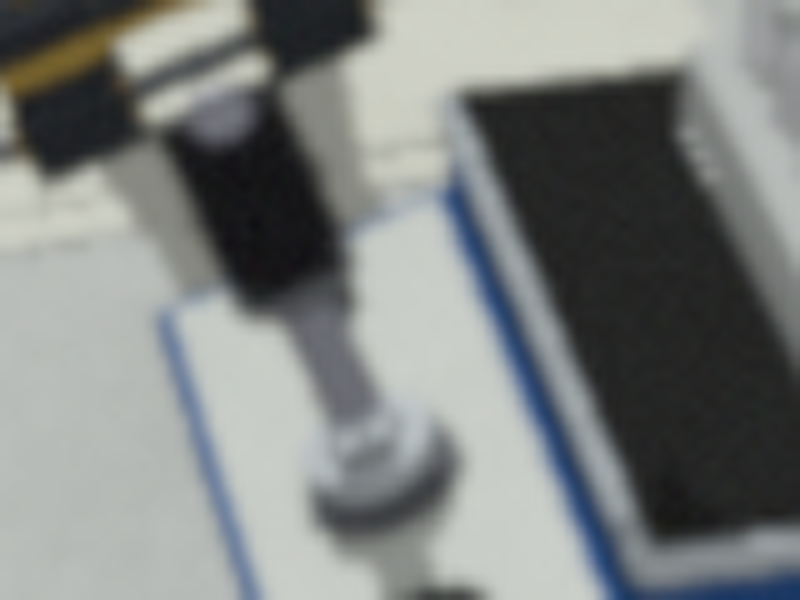

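The foot sits over the ring: nose axis is within about 0.4 px of prediction, and the ring's near edge shows at (370,463) in the crop, concentric with the expected centre (369,435). I'll lower it slowly and watch the force.

```bash
python3 -c "
from plant import r
from h import *
s=r.get_state();print(R.from_euler('xyz',s['eef_rot'],degrees=True).inv().apply(s['contact_force']),s['tcp_pos'])"
python3 -m crank '[{"xyz":[0,0,0.06],"delta_rot":[0,0,0],"claw":1},{"xyz":[0,0,0.12],"delta_rot":[0,0,0],"claw":1},{"xyz":[0,0,0.18],"delta_rot":[0,0,0],"claw":1},{"xyz":[0,0,0.24],"delta_rot":[0,0,0],"claw":1},{"xyz":[0,0,0.28],"delta_rot":[0,0,0],"claw":1},{"xyz":[0,0,0.32],"delta_rot":[0,0,0],"claw":1},{"xyz":[0,0,0.35],"delta_rot":[0,0,0],"claw":1},{"xyz":[0,0,0.37],"delta_rot":[0,0,0],"claw":1},{"xyz":[0,0,0.37],"delta_rot":[0,0,0],"claw":1},{"xyz":[0,0,0.37],"delta_rot":[0,0,0],"claw":1}]'
python3 - <<'E'
from plant import r,optics
from h import *
F=[]
for i in range(8):
    st=r.get_state();F.append(R.from_euler('xyz',st['eef_rot'],degrees=True).inv().apply(st['contact_force'])); optics.capture("side")
print(np.round(F,2)); p,Rt=padpose([.6075,.1885,.0872],.0); print(delta(st,p,Rt))
E
```

```text
[0.07193822 0.79404996 1.22746227] [0.58389666 0.18576438 0.15425281]
time_s: 9.98
tcp_pos: [0.5875, 0.1861, 0.1437]
eef_rot: [-159.9, -0.0, -83.7]
contact_force: [0.0, 0.7, 0.5]
gripper_width: 0.028
gripper_force: 30.0
[[-0.7  -0.28 -0.43]
 [-0.47  0.9   0.15]
 [-0.14  0.14 -0.28]
 [ 0.61  1.21 -0.13]
 [ 0.34  0.23 -0.88]
 [-0.1   1.15  1.  ]
 [ 0.03  1.02  0.01]
 [ 0.04  1.28  0.2 ]]
(array([-0.007,  0.014, -0.043]), array([-0.06, -0.03,  0.05]))
```

```bash
python3 -m crank '[{"xyz":[0,0,0.03],"delta_rot":[0,0,0],"claw":1},{"xyz":[0,0,0.06],"delta_rot":[0,0,0],"claw":1},{"xyz":[0,0,0.09],"delta_rot":[0,0,0],"claw":1},{"xyz":[0,0,0.09],"delta_rot":[0,0,0],"claw":1},{"xyz":[0,0,0.09],"delta_rot":[0,0,0],"claw":1}]'
python3 - <<'E'
from plant import r,optics
from h import *
F=[]
for i in range(24):
    st=r.get_state();F.append(R.from_euler('xyz',st['eef_rot'],degrees=True).inv().apply(st['contact_force'])); s=optics.capture("side")
print(np.mean(F,0),np.std(F,0)/24**.5); p,Rt=padpose([.6075,.1885,.0872],.0); print(delta(st,p,Rt))
T=R.from_euler("xyz",st["eef_rot"],degrees=True);print(proj(s,st["tcp_pos"]+T.apply([0,0,.0612])))
cv2.imwrite("pics/press.png",cv2.resize(s["img"][85:145,290:370],(800,600),interpolation=2))
E
```

```text
time_s: 11.0
tcp_pos: [0.5885, 0.1862, 0.1411]
eef_rot: [-159.9, -0.0, -83.7]
contact_force: [-2.4, -0.4, 2.6]
gripper_width: 0.028
gripper_force: 30.0
[ 0.29170479  1.43419729 -3.12065979] [0.10094563 0.09977894 0.07716308]
(array([-0.008,  0.015, -0.133]), array([-0.06, -0.03,  0.05]))
[[327.12645294 129.07089927]]
```

View pics/press.png

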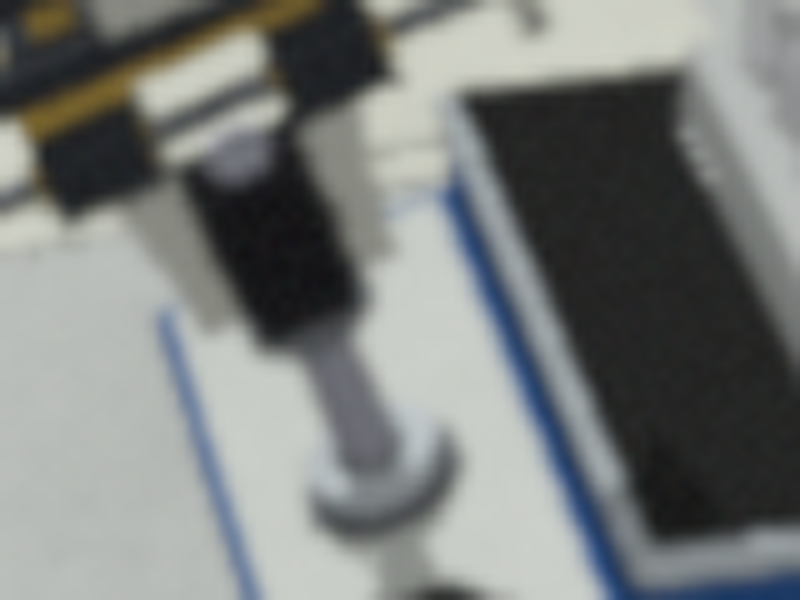

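The foot is at about (372,447) in the crop against (373,445) expected for the sunk ring centre, so it is centred to within 1–2 mm. The push is about 4.2 N once the probe's weight is removed. Handing in.

```bash
python3 -c "
from plant import job
print(job.close_job())"
```

```text
the job is handed in; nothing more can be done
None
```

I handed the job in with the 18 mm probe (the middle one in the rack) held still and square to the pad, centred in the ring to about 1–2 mm and pressing with about 4 N; the hand-in returned no verdict.

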